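# Reset the tripped lathe drive

### The job

The lathe's drive has tripped: on the blue control box, first stand the black-knobbed speed lever upright at its green idle mark and leave it there; then take the red-handled reset pin out of the wooden tool block, put its steel shaft down through the yellow-ringed hole and gently press the recessed green button fully down with it. Finish while still gripping the pin and holding the button down (do not let go or back off). Leave the other tools and the things on the bench where they are.

Things in the scene. Friction and masses are not known exactly. Their poses are not given: they have to be found in the camera images.
- aperture (a point): Centre of the yellow-ringed round hole, 16 mm in diameter (2 mm chamfer), at the flat top of the blue control box (fixed, 150 x 230 mm, 90 mm high; its centre is 10 mm on +x, 62 mm on +y of the hole). Axes: those of the box, z up, x away from the robot side, y towards the lever, whose hinge is 124 mm on +y. Straight bore; the button's top is 25 mm down it.
- reset_button (a joint): Travel of the green button, m: 0 = out (its flat 19 mm wide top 25 mm below the box's top, in the hole), 0.008 = fully down on a hard stop. Springs back: 1.5 N to start, 5 N fully down. It counts as held down beyond 0.006.
- speed_lever (a joint): Angle of the speed lever, rad: 0 = leaning 0.7 rad towards the box's -x (robot side), 0.7 = upright at the green idle mark, 1.4 = leaning 0.7 rad away, to +x. It starts leaning towards the robot side and stays where it is left (friction about 0.12 N m, some 1.5 N at the knob).
- speed_lever_ball (a point): Centre of the lever's black ball knob, 26 mm in diameter, on a 10 mm steel rod; 85 mm from the hinge axis. Its axes turn with the lever.
- speed_lever_hinge (a point): Point on the lever's hinge axis (level, along the box's y axis), 22 mm above the box's top, in a 70 x 50 x 25 mm grey block; round dark cheek plates with tick marks, 40 mm apart, rise 36 mm above the hinge. Axes are those of the box.
- pin_handle (a point): Centre of the red handle, 22 x 22 mm square (flats square to x and y), 37 mm each way along z, which runs up the pin. The loose pin (0.05 to 0.1 kg) stands upright in one of three holes, 60 mm apart, of a fixed wooden block (180 x 62 mm, 75 mm high), handle resting on its top, shaft in the hole with 2 mm play. The other holes hold two tools with handles as big.
- pin_tip (a point): Blunt flat tip of the pin's steel shaft, 7 mm in diameter, 60 mm long below the handle; 97 mm below the handle's centre along the pin.
- gouge: small gouge standing in the tool block: dark brown wooden 22 mm square handle with a brass end cap, dark round shaft; to be left alone. Origin: where its handle meets the block's top.
- scraper: small scraper standing in the tool block: mid-brown wooden 22 mm square handle with a black end cap, flat blade; to be left alone. Origin: where its handle meets the block's top.
- mug: white ceramic mug, 82 mm across, 92 mm high, loose; to be left alone. Origin: centre of its underside.
- wax_tin: tin of wax with a green label, 72 mm across, 75 mm high, loose; to be left alone. Origin: centre of its underside.
- turned_bowl: small turned pale wooden bowl, 124 mm across, 50 mm high, loose; to be left alone. Origin: centre of its underside.
- sanding_block: cork sanding block 45 x 90 x 28 mm, loose; to be left alone. Origin: centre of its underside.
- chess_pawn: turned dark wooden pawn, 52 mm across the foot, 90 mm high, loose; to be left alone. Origin: centre of its underside.
- spindle_blank: pale square wood blank 50 x 200 x 50 mm, loose; to be left alone. Origin: centre of its underside.
Things that resemble listed ones, but are neither listed nor needed, are in the scene too. There is more than one size of the part that bears pin_handle; the job needs the largest.

How it is judged:
On the way, in this order (a step that is already met when the one before it is completed fails the run):
1. the speed lever stands at idle (within 0.12 rad of upright), at rest and let go (value of joint speed_lever between 0.58 and 0.82 rad and velocity of joint speed_lever between -0.05 and 0.05 rad/s and contact force between each of the arm, the fingers and speed_lever below 0.2 N), for 0.2 s.
2. the gripped pin, through the hole, has the button down (value of joint reset_button above 0.006 m and contact force between reset_pin and reset_button above 2 N and contact force between the fingers and reset_pin above 3 N and z of pin_tip in the frame of aperture below -0.028 m and horizontal distance between pin_tip and aperture below 0.009 m and value of joint speed_lever between 0.58 and 0.82 rad), for 0.3 s.
At the end, for the whole second after the job is handed in: Button at least 6 of 8 mm down, pressed by the pin (over 2 N); the pin gripped (over 3 N), its tip 28 mm or more below the hole's mouth and within 9 mm of its axis; lever within 0.12 rad of upright; all kept up through the last second (all of step 2); the arm keeps its last pose, push and grip.
It fails at once if the button is pressed before the lever is at idle (value of joint reset_button above 0.003 m and not (value of joint speed_lever between 0.56 and 0.84 rad)).
It fails at once if the button is pressed with more than 30 N (not gently) (contact force between reset_pin and reset_button above 30 N).
It fails at once if the button is touched by the gripper itself (contact force between the fingers and reset_button above 0.5 N).
It fails at once if another tool or thing on the bench is moved by more than 30 mm (distance of any of gouge, scraper, mug, wax_tin, turned_bowl, sanding_block, chess_pawn, spindle_blank from where it was at the start of the episode above 0.03 m).
It also fails if it takes over 51 s, if anything falls off the work surface, if the arm or the gripper's body presses on something with over 40 N, if the wrist force passes 120 N, or if a joint passes its speed limit or range.

### The arm

A 6-joint arm with a two-finger parallel gripper is mounted at the origin on the work surface. World frame = base frame: x ahead of the robot, y to its left, z up, the work surface at z = 0. Lengths are in m, angles in rad, forces in N, time in s.
With the tool pointing down it reaches from about 0.275 to 0.975 m from the base axis. Payload 8.4 kg.
Tool frame: the origin (TCP) lies between the finger pads; the fingertips stand 25 mm ahead of it and the grasp point (between the pads) lies 6 mm ahead of it; z points along the fingers, y is the line along which they close (so a half turn about z gives the same grasp; the last joint's range is limited). The gripper opens to 92 mm and grips with 3 to 60 N. Pads are 20 mm wide; open, the fingers measure 128 mm over their backs; the gripper's body (75 mm by 189 mm) begins 69 mm behind the grasp point.
Start: joints at [1.348, 0.353, 1.633, -0, 1.155, -0.002], TCP at [0.137, 0.61, 0.24] pointing down, gripper open.
Joint ranges: [-2.63, 2.63], [-0.92, 2.1], [0.06, 2.66], [-1.3, 4.44], [0, 2.69], [-3.02, 3.02]. Speed limits (rad/s): [2.22, 2.22, 2.79, 3.14, 3.14, 3.14].

### API

Orientations are given as [roll, pitch, yaw] about the fixed x, y, z axes, in that order (R = Rz(yaw) Ry(pitch) Rx(roll)).
In Python, from plant import monitor, vision, job, models gives the robot as it stands. The module is installed in compiled form; this text tells all that it offers.
- The arm moves only by the tool servo_tool, never from a script. Its argument "motion" is a list of rows, each an object of numbers: "hand": the opening, from 0 (shut) to 1 (fully open); "tx", "ty", "tz": the shift along the tool's x, y, z normalised to -1 to 1, where 1 is 0.5 m; "rx", "ry", "rz": the turn, a rotation vector about the tool's x, y, z normalised to -1 to 1, where 1 is pi/4 rad. A call has 1 to 10 rows; each row is the pose to reach, as a shift and turn from the pose commanded when the call began, along the tool's axes at that moment; what a row does not reach only later rows make up. A row lasts 1/10 s, in which the tool goes at most 50 mm and 8.59 degrees, less where a joint would pass 70% of its speed; a pose out of reach is approached as far as the arm can. A call with a number of a shift or a turn outside -1 to 1 is refused whole. A call with a gripper value outside its range is refused whole. The fingers move at their own pace and stop on an object; the grip force is fixed at half the most. Time passes only in rows, so rows that repeat a pose let the fingers close. It gives the time, the measured TCP pose, the force, the opening and the grip force at its end, in the units of the state.
- monitor.sense(): the state, without advancing time (a new reading comes with each control period).
- vision.read_camera(name): name is "scene" or "top" or "wrist"; returns the picture (480x640x3 uint8, blue, green, red); there is no depth.
- vision.camera_params(name): a dict with "fx", "fy", "cx", "cy" (pixels), "rvec" (rotation vector, rad) and "tvec" (3), from world to camera coordinates, as OpenCV has them. Camera axes: x right, y down, z forward; pixel columns grow to the right and rows downward; lengths in m; the calibration is good to about 2 mm. A picture is of the moment at which its call begins: read the wrist's pose just before it. camera_params takes no time and is no camera call; for the wrist camera it gives the pose at the moment of the call.
- job.hand_in(): hands the job in; it is judged then, once.
Trained networks look in the newest picture that a camera, given by its name, has taken for a name from the list of things; names that differ only in an ending like _2 or _b are one class to them, and where a whole thing is asked for, a point or a joint stands for the part that bears it (a point fixed in the world has none). Each returns a list of dicts, best first, with "conf" (0 to 1); they miss things now and then, are a little off and sometimes report something else, mostly with a low value. They report only what shows in the picture. A call takes as long as a camera call. They do not tell look-alikes from the thing itself.
- models.regions_of(camera, target): "mask" (480x640 bool, what is visible of it) and "bbox" ([left, top, width, height] in pixels, round what is visible of it).
- models.spot_point(camera, target): "xy" ([column, row] in pixels: a listed point, or the origin of a listed thing).
The state is a dict: "time_s": time; "q": joint angles; "qvel": joint speeds; "joint_torque": joint torques, N m; "position": TCP position; "tcp_rot": TCP orientation; "ft_force": force on the tool from outside, world axes, zero at the start; "wrist_torque": the same for the moment, N m; "opening": finger opening in m; "grip_force": force on a finger pad.
Only numpy, scipy, OpenCV 4.12 (cv2) and the standard library are available. Lean on these libraries where they do the work, as an engineer would, in place of code of your own. Each camera call takes 0.05 s, during which the arm holds its last target. There are 200 camera calls.

## Working session

There is one attempt and no reset: what is moved stays moved. The work goes in short steps, Python scripts to look and compute and a tool call to move; the robot and the scene stay as the last step left them, time stands still between calls to the robot, and variables do not carry over. Pictures are saved under pics/ and viewed, at most 12 in all, crops included, and the job is handed in when it is done.

Besides the shell and the picture viewer there is one more tool, called after "Emit:" by a JSON object that holds its "name" and its "arguments". servo_tool: Moves the arm, as the interface text tells. Its arguments: {"type":"object","properties":{"motion":{"type":"array"}},"required":["motion"]}

```bash
mkdir -p pics
cat > h.py <<'E'
import numpy as np, cv2
from plant import monitor, vision, job, models
def cam(n):
    p=vision.camera_params(n); K=np.array([[p['fx'],0,p['cx']],[0,p['fy'],p['cy']],[0,0,1.]])
    R=cv2.Rodrigues(np.array(p['rvec'],float))[0]; return K,R,np.array(p['tvec'],float).ravel()
def ray(c,xy):
    K,R,t=c; return -R.T@t, R.T@np.linalg.inv(K)@np.array([xy[0],xy[1],1.])
def onz(c,xy,z):
    o,d=ray(c,xy); return o+d*(z-o[2])/d[2]
def tri(obs):
    A=np.zeros((3,3));b=np.zeros(3)
    for c,xy in obs:
        o,d=ray(c,xy); d=d/np.linalg.norm(d); P=np.eye(3)-np.outer(d,d); A+=P;b+=P@o
    x=np.linalg.solve(A,b)
    return x,[np.linalg.norm((np.eye(3)-np.outer(d,d))@(x-o)) for o,d in [(o,d/np.linalg.norm(d)) for o,d in [ray(c,xy) for c,xy in obs]]]
def proj(c,X):
    K,R,t=c; v=K@(R@np.array(X)+t); return v[:2]/v[2]
E
python3 - <<'E'
from h import *
np.set_printoptions(precision=4,suppress=True)
for n in ('scene','top'):
    im=vision.read_camera(n); cv2.imwrite(f'pics/{n}.png',im); c=cam(n)
    print(n,'campos',ray(c,(320,240))[0],c[0][0,0])
    for t in ('aperture','speed_lever_ball','speed_lever_hinge','pin_handle','pin_tip','gouge','scraper'):
        print(t,[(np.round(d['xy'],1).tolist(),round(d['conf'],2)) for d in models.spot_point(n,t)[:4]])
print(monitor.sense())
E
```

```text
scene campos [ 1.326  -0.5465  0.9663] 589.9002348441632
aperture [([342.3, 239.5], 0.8)]
speed_lever_ball [([378.9, 179.2], 0.72)]
speed_lever_hinge [([385.6, 214.5], 0.7)]
pin_handle [([217.3, 286.2], 0.68), ([175.8, 324.4], 0.59), ([260.2, 281.6], 0.55)]
pin_tip [([262.4, 305.9], 0.66)]
gouge [([198.5, 279.7], 0.79)]
scraper [([235.5, 308.2], 0.94), ([254.1, 246.4], 0.62)]
top campos [ 0.4883 -0.0168  1.7246] 617.1623556111064
aperture []
speed_lever_ball [([250.3, 244.7], 0.47)]
speed_lever_hinge [([251.9, 228.5], 0.62)]
pin_handle [([443.2, 238.0], 0.55), ([369.3, 236.5], 0.48), ([410.6, 247.1], 0.4)]
pin_tip [([438.0, 241.2], 0.48)]
gouge [([183.3, 293.0], 0.73), ([410.2, 267.8], 0.49)]
scraper [([401.8, 224.2], 0.62)]
{'time_s': 0.8, 'q': array([ 1.3477,  0.353 ,  1.6334, -0.    ,  1.1552, -0.0024]), 'qvel': array([ 0.0012,  0.0008,  0.0009,  0.0025,  0.0004, -0.0018]), 'joint_torque': array([ -0.0004, -59.3695, -33.4563,   0.07  ,   0.0152,   0.    ]), 'position': array([0.1368, 0.6098, 0.2396]), 'tcp_rot': array([3.1416, 0.    , 2.9208]), 'ft_force': array([-0.8241, -0.1319, -0.7238]), 'wrist_torque': array([ 0.0219, -0.0095,  0.0309]), 'grip_force': 0.0, 'opening': 0.09139635551588363}
```

View pics/scene.png

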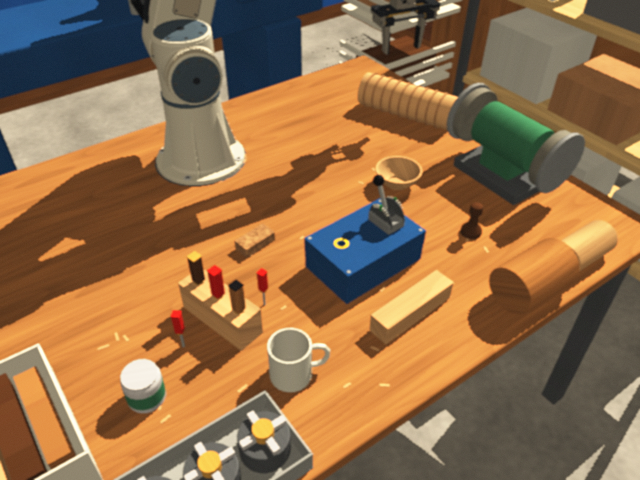

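View pics/top.png

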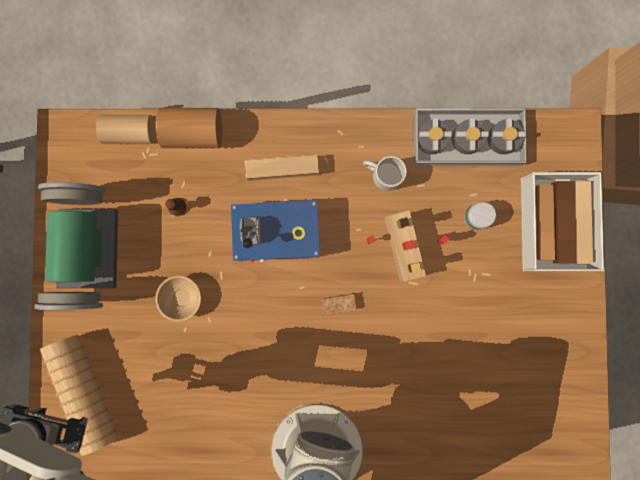

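The top view shows the box around (276,231), with the hole at (299,233) and the lever knob at (248,243). The full-size red handle is the middle tool in the block at (409,245). The red pins standing loose at (370,239) and (443,240) are smaller decoys.

Run:
```python
from h import *
np.set_printoptions(precision=4,suppress=True)
s,t=cam('scene'),cam('top')
for n,a,b in [('ball',(378.9,179.2),(249,244)),('hinge',(385.6,214.5),(251.9,228.5)),('handle',(217.3,284),(409,245.5)),('hole',(342.3,241),(298.8,233)),]:
    print(n,*tri([(s,a),(t,b)]))
print('hole z.09',onz(s,(342.3,241),.09),onz(t,(298.8,233),.09))
print('box corners',[onz(t,p,.09) for p in [(232,206),(317,201),(319,257),(234,260)]])
print('block corners',[onz(t,p,.075) for p in [(386,216),(409,211),(425,275),(401,280)]])
im=cv2.imread('pics/top.png')[190:300,220:460]; 
a=cv2.resize(im,None,fx=3.3,fy=3.3,interpolation=cv2.INTER_CUBIC); cv2.imwrite('pics/topcrop.png',a)
```

```text
ball [0.5574 0.17   0.1893] [np.float64(0.002663246821009699), np.float64(0.0026632468210098627)]
hinge [0.5983 0.1678 0.1179] [np.float64(0.001809160839906717), np.float64(0.0018091608399065408)]
handle [ 0.5569 -0.2397  0.1079] [np.float64(0.0022105726963955494), np.float64(0.0022105726963955303)]
hole [0.5902 0.049  0.0947] [np.float64(0.0017084195359024987), np.float64(0.0017084195359026158)]
hole z.09 [0.5871 0.0537 0.09  ] [0.5895 0.0478 0.09  ]
box corners [array([0.6613, 0.226 , 0.09  ]), array([ 0.6749, -0.0004,  0.09  ]), array([ 0.5259, -0.006 ,  0.09  ]), array([0.5176, 0.2193, 0.09  ])]
block corners [array([ 0.6363, -0.1852,  0.075 ]), array([ 0.6498, -0.2469,  0.075 ]), array([ 0.4787, -0.2882,  0.075 ]), array([ 0.4653, -0.2243,  0.075 ])]
```

View pics/topcrop.png

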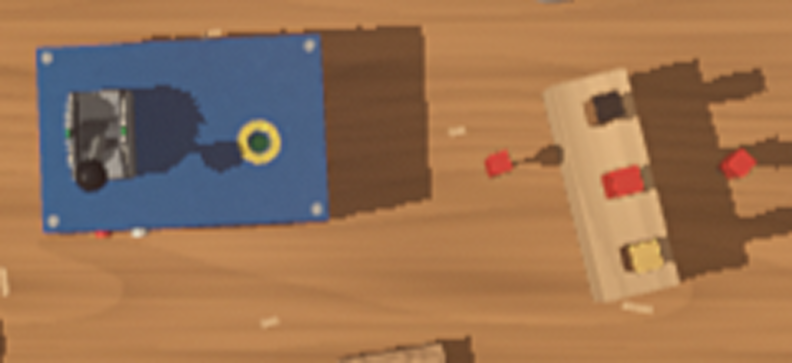

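```bash
cat >> h.py <<'E'
from scipy.spatial.transform import Rotation as Ro
def delta(pos,yaw=None,ref=None):
    s=monitor.sense(); r=Ro.from_euler('xyz',s['tcp_rot']); 
    d=r.inv().apply(np.array(pos)-np.array(s['position'] if ref is None else ref))/0.5
    out=dict(zip(('tx','ty','tz'),np.round(d,4).tolist()))
    if yaw is not None:
        q=(r.inv()*Ro.from_euler('xyz',[np.pi,0,yaw])).as_rotvec()/(np.pi/4); out.update(zip(('rx','ry','rz'),np.round(q,4).tolist()))
    print(out)
E
python3 - <<'E'
from h import *
t,s=cam('top'),cam('scene')
print(onz(t,(247.6,242.7),.177),onz(s,(378.5,181),.177), proj(t,(0.527,.168,.177)),proj(s,(0.527,.168,.177)))
delta((0.53,0.17,0.36),np.pi+.05)
E
```

```text
[0.55952133 0.17294157 0.177     ] [0.55105944 0.1788278  0.177     ] [249.45677368 255.64909031] [367.83320924 177.40619066]
{'tx': -0.9598, 'ty': -0.6862, 'tz': -0.2408, 'rx': 0.0, 'ry': 0.0, 'rz': -0.3447}
```

Emit:
{"name": "servo_tool", "arguments": {"motion": [{"hand": 1,"tx": -0.9598,"ty": -0.6862,"tz": -0.2408,"rz": -0.3447},{"hand": 1,"tx": -0.9598,"ty": -0.6862,"tz": -0.2408,"rz": -0.3447},{"hand": 1,"tx": -0.9598,"ty": -0.6862,"tz": -0.2408,"rz": -0.3447},{"hand": 1,"tx": -0.9598,"ty": -0.6862,"tz": -0.2408,"rz": -0.3447},{"hand": 1,"tx": -0.9598,"ty": -0.6862,"tz": -0.2408,"rz": -0.3447},{"hand": 1,"tx": -0.9598,"ty": -0.6862,"tz": -0.2408,"rz": -0.3447},{"hand": 1,"tx": -0.9598,"ty": -0.6862,"tz": -0.2408,"rz": -0.3447},{"hand": 1,"tx": -0.9598,"ty": -0.6862,"tz": -0.2408,"rz": -0.3447},{"hand": 1,"tx": -0.9598,"ty": -0.6862,"tz": -0.2408,"rz": -0.3447},{"hand": 1,"tx": -0.9598,"ty": -0.6862,"tz": -0.2408,"rz": -0.3447}]}}

```text
validation failed for argument at $.mo...
```

Emit:
{"name": "servo_tool", "arguments": {"motion": [{"hand": 1,"tx": -0.96,"ty": -0.686,"tz": -0.24,"rx": 0,"ry": 0,"rz": -0.345},{"hand": 1,"tx": -0.96,"ty": -0.686,"tz": -0.24,"rx": 0,"ry": 0,"rz": -0.345},{"hand": 1,"tx": -0.96,"ty": -0.686,"tz": -0.24,"rx": 0,"ry": 0,"rz": -0.345},{"hand": 1,"tx": -0.96,"ty": -0.686,"tz": -0.24,"rx": 0,"ry": 0,"rz": -0.345},{"hand": 1,"tx": -0.96,"ty": -0.686,"tz": -0.24,"rx": 0,"ry": 0,"rz": -0.345},{"hand": 1,"tx": -0.96,"ty": -0.686,"tz": -0.24,"rx": 0,"ry": 0,"rz": -0.345},{"hand": 1,"tx": -0.96,"ty": -0.686,"tz": -0.24,"rx": 0,"ry": 0,"rz": -0.345},{"hand": 1,"tx": -0.96,"ty": -0.686,"tz": -0.24,"rx": 0,"ry": 0,"rz": -0.345},{"hand": 1,"tx": -0.96,"ty": -0.686,"tz": -0.24,"rx": 0,"ry": 0,"rz": -0.345},{"hand": 1,"tx": -0.96,"ty": -0.686,"tz": -0.24,"rx": 0,"ry": 0,"rz": -0.345}]}}

```text
time_s: 1.8
position: [0.4645, 0.2429, 0.34]
tcp_rot: [3.141, 0.001, -3.091]
ft_force: [0.7, 0.9, -0.0]
opening: 0.0921
grip_force: 0.0
```

Emit:
{"name": "servo_tool", "arguments": {"motion": [{"hand": 1,"tx": -0.125,"ty": -0.15,"tz": -0.03,"rx": 0,"ry": 0,"rz": 0},{"hand": 1,"tx": -0.125,"ty": -0.15,"tz": -0.03,"rx": 0,"ry": 0,"rz": 0},{"hand": 1,"tx": -0.125,"ty": -0.15,"tz": -0.03,"rx": 0,"ry": 0,"rz": 0},{"hand": 1,"tx": -0.125,"ty": -0.15,"tz": -0.03,"rx": 0,"ry": 0,"rz": 0}]}}

```text
time_s: 2.2
position: [0.5299, 0.1721, 0.3541]
tcp_rot: [3.141, -0.0, -3.094]
ft_force: [-0.9, 0.2, -0.5]
opening: 0.0917
grip_force: 0.0
```

Run:
```python
from h import *
np.set_printoptions(precision=4,suppress=True)
print(monitor.sense()['position'])
im=vision.read_camera('wrist'); c=cam('wrist'); cv2.imwrite('pics/w1.png',im); print(ray(c,(320,240)),c[0][0,0])
for t,z in (('aperture',.09),('speed_lever_ball',.189),('speed_lever_hinge',.112),('pin_handle',.112)):
    for d in models.spot_point('wrist',t)[:3]: print(t,np.round(d['xy'],1),round(d['conf'],2),onz(c,d['xy'],z))
```

```text
[0.5299 0.1721 0.3541]
(array([0.4522, 0.1693, 0.4996]), array([ 0.2657, -0.0014, -0.9642])) 355.1298217563173
aperture [223.3 255.1] 0.57 [0.5898 0.0526 0.09  ]
speed_lever_ball [326.1 262.5] 0.59 [0.559  0.1754 0.189 ]
speed_lever_hinge [327.7 268.9] 0.58 [0.5933 0.1792 0.112 ]
speed_lever_hinge [277.5 349.6] 0.51 [0.7023 0.1226 0.112 ]
pin_handle [ 69.9 228.8] 0.78 [ 0.5599 -0.1122  0.112 ]
```

View pics/w1.png

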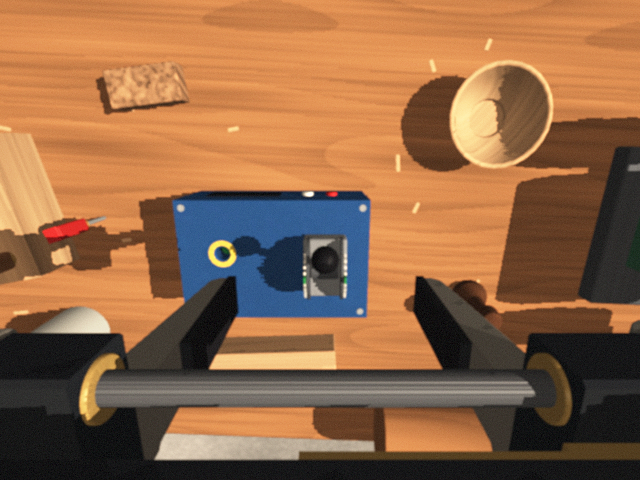

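Emit:
{"name": "servo_tool", "arguments": {"motion": [{"hand": 1,"tx": -0.056,"ty": 0.002,"tz": 0.1,"rx": 0,"ry": 0,"rz": 0},{"hand": 1,"tx": -0.056,"ty": 0.002,"tz": 0.2,"rx": 0,"ry": 0,"rz": 0},{"hand": 1,"tx": -0.056,"ty": 0.002,"tz": 0.28,"rx": 0,"ry": 0,"rz": 0},{"hand": 1,"tx": -0.056,"ty": 0.002,"tz": 0.316,"rx": 0,"ry": 0,"rz": 0},{"hand": 1,"tx": -0.056,"ty": 0.002,"tz": 0.316,"rx": 0,"ry": 0,"rz": 0}]}}

```text
time_s: 2.95
position: [0.5551, 0.1755, 0.1931]
tcp_rot: [-3.14, -0.006, -3.09]
ft_force: [-0.1, 0.3, -0.2]
opening: 0.0917
grip_force: 0.0
```

Run:
```python
from h import *
np.set_printoptions(precision=4,suppress=True)
print(monitor.sense()['position'])
im=vision.read_camera('wrist'); c=cam('wrist'); cv2.imwrite('pics/w2.png',im)
for t,z in (('aperture',.09),('speed_lever_ball',.189),('speed_lever_hinge',.112)):
    for d in models.spot_point('wrist',t)[:3]: print(t,np.round(d['xy'],1),round(d['conf'],2),onz(c,d['xy'],z))
s=cam('scene');vision.read_camera('scene')
```

```text
[0.5551 0.1755 0.1931]
aperture [60.3 27.9] 0.52 [0.4188 0.0019 0.09  ]
speed_lever_ball [318.1 321.8] 0.91 [0.5617 0.1729 0.189 ]
speed_lever_ball [565.2  80.5] 0.44 [0.4511 0.2655 0.189 ]
```

View pics/w2.png

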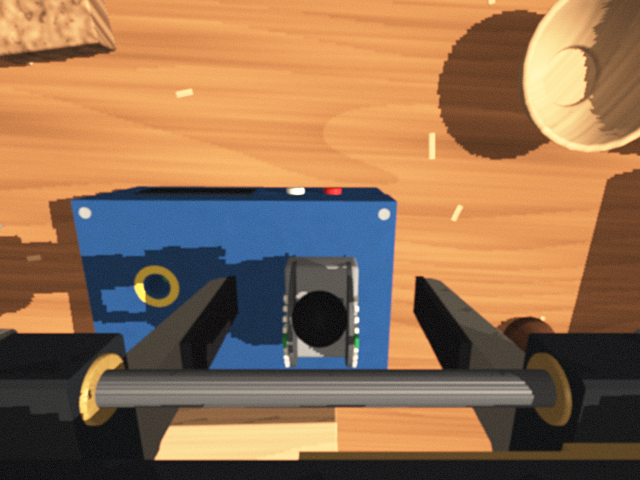

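Emit:
{"name": "servo_tool", "arguments": {"motion": [{"hand": 1,"tx": -0.01,"ty": -0.003,"tz": 0,"rx": 0,"ry": 0,"rz": 0},{"hand": 0,"tx": -0.01,"ty": -0.003,"tz": 0,"rx": 0,"ry": 0,"rz": 0},{"hand": 0,"tx": -0.01,"ty": -0.003,"tz": 0,"rx": 0,"ry": 0,"rz": 0},{"hand": 0,"tx": -0.01,"ty": -0.003,"tz": 0,"rx": 0,"ry": 0,"rz": 0},{"hand": 0,"tx": -0.01,"ty": -0.003,"tz": 0,"rx": 0,"ry": 0,"rz": 0},{"hand": 0,"tx": -0.01,"ty": -0.003,"tz": 0,"rx": 0,"ry": 0,"rz": 0},{"hand": 0,"tx": -0.01,"ty": -0.003,"tz": 0,"rx": 0,"ry": 0,"rz": 0},{"hand": 0,"tx": -0.01,"ty": -0.003,"tz": 0,"rx": 0,"ry": 0,"rz": 0}]}}

```text
time_s: 4.0
position: [0.5626, 0.174, 0.1962]
tcp_rot: [-3.142, -0.0, -3.091]
ft_force: [-1.1, -0.3, -0.5]
opening: 0.0379
grip_force: 0.0
```

Run:
```python
from h import *
np.set_printoptions(precision=4,suppress=True)
c=cam('wrist')
# hole ring at w2 not current; use params shift
print(monitor.sense()['position'])
vision.read_camera('wrist')
for d in models.spot_point('wrist','speed_lever_ball')[:1]: print(np.round(d['xy'],1),onz(c,d['xy'],.19))
im=cv2.imread('pics/w2.png'); hsv=cv2.cvtColor(im,cv2.COLOR_BGR2HSV); m=cv2.inRange(hsv,(20,120,60),(35,255,255)); m[:,:100]=0; m[:,210:]=0; m[:240]=0; m[320:]=0
p=cv2.findNonZero(m); print(cv2.minEnclosingCircle(p), onz(c,(157,287),.09))
```

```text
[0.5626 0.174  0.1962]
[322.7 302.6] [0.5576 0.1728 0.19  ]
((156.56556701660156, 285.6803283691406), 22.892492294311523) [0.5986 0.0473 0.09  ]
```

Emit:
{"name": "servo_tool", "arguments": {"motion": [{"hand": 0,"tx": 0,"ty": 0,"tz": 0,"rx": 0,"ry": 0,"rz": 0},{"hand": 0,"tx": 0,"ty": 0,"tz": 0,"rx": 0,"ry": 0,"rz": 0},{"hand": 0,"tx": 0,"ty": 0,"tz": 0,"rx": 0,"ry": 0,"rz": 0},{"hand": 0,"tx": 0,"ty": 0,"tz": 0,"rx": 0,"ry": 0,"rz": 0}]}}

```text
time_s: 4.5
position: [0.5626, 0.1732, 0.1962]
tcp_rot: [-3.14, -0.0, -3.091]
ft_force: [0.7, -5.0, 0.7]
opening: 0.0241
grip_force: 30.0
```

Emit:
{"name": "servo_tool", "arguments": {"motion": [{"hand": 0,"tx": -0.014,"ty": 0,"tz": -0.005,"rx": 0,"ry": 0,"rz": 0},{"hand": 0,"tx": -0.028,"ty": 0,"tz": -0.008,"rx": 0,"ry": 0,"rz": 0},{"hand": 0,"tx": -0.042,"ty": 0,"tz": -0.01,"rx": 0,"ry": 0,"rz": 0},{"hand": 0,"tx": -0.052,"ty": 0,"tz": -0.011,"rx": 0,"ry": 0,"rz": 0},{"hand": 0,"tx": -0.052,"ty": 0,"tz": -0.011,"rx": 0,"ry": 0,"rz": 0},{"hand": 0.5,"tx": -0.052,"ty": 0,"tz": -0.011,"rx": 0,"ry": 0,"rz": 0},{"hand": 0.7,"tx": -0.052,"ty": 0,"tz": -0.011,"rx": 0,"ry": 0,"rz": 0},{"hand": 0.8,"tx": -0.052,"ty": 0,"tz": -0.011,"rx": 0,"ry": 0,"rz": 0}]}}

```text
time_s: 5.3
position: [0.5884, 0.1756, 0.2016]
tcp_rot: [3.141, -0.0, -3.091]
ft_force: [0.6, -0.2, 0.9]
opening: 0.046
grip_force: 0.0
```

Run:
```python
from h import *
np.set_printoptions(precision=4,suppress=True)
im=vision.read_camera('wrist'); c=cam('wrist');cv2.imwrite('pics/w3.png',im)
for t,z in (('aperture',.09),('speed_lever_ball',.197),('speed_lever_hinge',.112)):
    for d in models.spot_point('wrist',t)[:1]: print(t,np.round(d['xy'],1),round(d['conf'],2),onz(c,d['xy'],z))
```

```text
aperture [156.7 240.3] 0.96 [0.5889 0.049  0.09  ]
speed_lever_ball [321.5 302.7] 0.75 [0.5828 0.1738 0.197 ]
speed_lever_hinge [324.6 261.7] 0.87 [0.5919 0.1755 0.112 ]
```

View pics/w3.png

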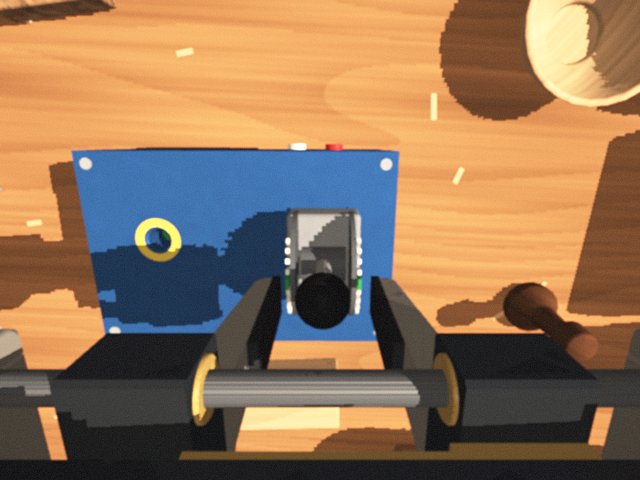

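Run:
```python
from h import *
np.set_printoptions(precision=4,suppress=True)
c=cam('wrist'); im=cv2.imread('pics/w3.png'); hsv=cv2.cvtColor(im,cv2.COLOR_BGR2HSV)
m=cv2.inRange(hsv,(45,100,40),(80,255,255)); m[:,:275]=0;m[:,375:]=0
n,l,st,ce=cv2.connectedComponentsWithStats(m)
for s,q in zip(st[1:],ce[1:]):
    if s[4]>8: print(s,q,onz(c,q,.148),onz(c,q,.14))
print(onz(c,(321.5,300),.197),[onz(c,p,.09) for p in ((85,163),(386,163),(115,330),(158,240))])
cv2.imwrite('pics/c3.png',cv2.resize(im[190:340,250:400],None,fx=4,fy=4))
```

```text
[285 276   5  14  58] [286.9138 282.    ] [0.5937 0.1528 0.148 ] [0.597  0.1521 0.14  ]
[357 276   5  13  47] [358.7447 282.5106] [0.5918 0.1961 0.148 ] [0.595 0.197 0.14 ]
[0.5815 0.1736 0.197 ] [array([0.5344, 0.0025, 0.09  ]), array([0.5236, 0.2155, 0.09  ]), array([0.6663, 0.0094, 0.09  ]), array([0.5887, 0.0498, 0.09  ])]
```

View pics/c3.png

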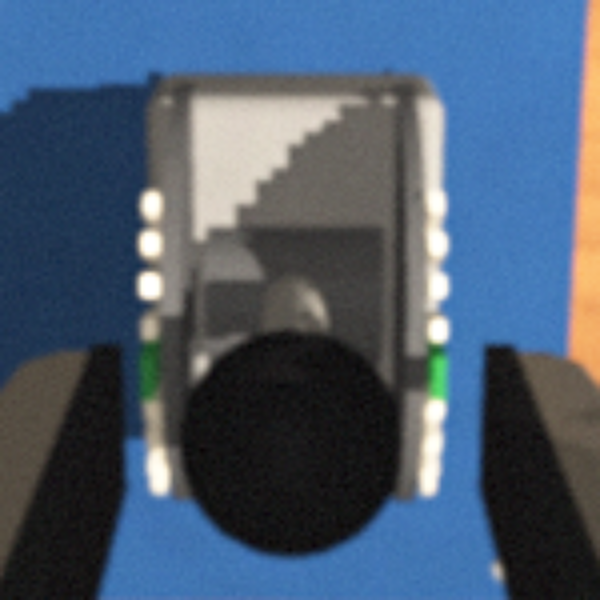

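Emit:
{"name": "servo_tool", "arguments": {"motion": [{"hand": 0,"tx": 0,"ty": 0,"tz": 0,"rx": 0,"ry": 0,"rz": 0},{"hand": 0,"tx": 0,"ty": 0,"tz": 0,"rx": 0,"ry": 0,"rz": 0},{"hand": 0,"tx": 0,"ty": 0,"tz": 0,"rx": 0,"ry": 0,"rz": 0},{"hand": 0,"tx": 0,"ty": 0,"tz": 0,"rx": 0,"ry": 0,"rz": 0},{"hand": 0,"tx": -0.008,"ty": 0,"tz": 0,"rx": 0,"ry": 0,"rz": 0},{"hand": 0,"tx": -0.016,"ty": 0,"tz": 0,"rx": 0,"ry": 0,"rz": 0},{"hand": 0,"tx": -0.016,"ty": 0,"tz": 0,"rx": 0,"ry": 0,"rz": 0},{"hand": 0.6,"tx": -0.016,"ty": 0,"tz": 0,"rx": 0,"ry": 0,"rz": 0},{"hand": 0.8,"tx": -0.016,"ty": 0,"tz": 0,"rx": 0,"ry": 0,"rz": 0},{"hand": 0.8,"tx": -0.016,"ty": 0,"tz": 0,"rx": 0,"ry": 0,"rz": 0}]}}

```text
time_s: 6.5
position: [0.5965, 0.176, 0.2016]
tcp_rot: [3.141, -0.0, -3.091]
ft_force: [0.4, 0.2, 0.2]
opening: 0.0455
grip_force: 0.0
```

Emit:
{"name": "servo_tool", "arguments": {"motion": [{"hand": 0.8,"tx": 0,"ty": 0,"tz": -0.1,"rx": 0,"ry": 0,"rz": 0},{"hand": 0.8,"tx": 0.06,"ty": -0.08,"tz": -0.2,"rx": 0,"ry": 0,"rz": 0},{"hand": 0.8,"tx": 0.12,"ty": -0.16,"tz": -0.3,"rx": 0,"ry": 0,"rz": 0},{"hand": 0.8,"tx": 0.12,"ty": -0.16,"tz": -0.3,"rx": 0,"ry": 0,"rz": 0},{"hand": 0.8,"tx": 0.12,"ty": -0.16,"tz": -0.3,"rx": 0,"ry": 0,"rz": 0}]}}

```text
time_s: 7.0
position: [0.5408, 0.0912, 0.3564]
tcp_rot: [3.141, 0.007, -3.093]
ft_force: [-0.2, 0.9, -0.2]
opening: 0.0734
grip_force: 0.0
```

Run:
```python
from h import *
np.set_printoptions(precision=4,suppress=True)
O={}
for n in('wrist','top','scene'):
    im=vision.read_camera(n); c=cam(n);cv2.imwrite(f'pics/{n}4.png',im)
    for t,z in (('aperture',.09),('speed_lever_ball',.197),('speed_lever_hinge',.112)):
        for d in models.spot_point(n,t)[:1]: print(n,t,np.round(d['xy'],1),round(d['conf'],2),onz(c,d['xy'],z)); O.setdefault(t,[]).append((c,d['xy']))
for t in O: print(t,*tri(O[t]))
ims=[]
for n in('wrist','top','scene'):
    im=cv2.imread(f'pics/{n}4.png'); c=cam(n)
    u=proj(c,(.587,.174,.14)); 
    w={'wrist':60,'top':30,'scene':40}[n]; x,y=int(u[0]),int(u[1]); x0,y0=max(x-w,0),max(y-w,0)
    ims.append(cv2.resize(im[y0:y0+2*w,x0:x0+2*w],(265,265),interpolation=cv2.INTER_CUBIC)); print(n,x0,y0,265/2/w)
cv2.imwrite('pics/c4.png',np.hstack(ims))
```

```text
wrist speed_lever_ball [414.6 286.8] 0.62 [0.5887 0.1771 0.197 ]
wrist speed_lever_hinge [398.1 260.2] 0.92 [0.5919 0.1791 0.112 ]
top aperture [299.7 233.7] 0.79 [0.5876 0.0454 0.09  ]
scene aperture [344.2 242.5] 0.96 [0.5933 0.0541 0.09  ]
scene speed_lever_ball [388.8 182.6] 0.57 [0.588  0.1748 0.197 ]
scene speed_lever_hinge [386.9 215.2] 0.61 [0.5959 0.1719 0.112 ]
speed_lever_ball [0.588  0.1761 0.1971] [np.float64(0.0010682731308313512), np.float64(0.001068273130831353)]
speed_lever_hinge [0.5923 0.1782 0.1075] [np.float64(0.0021649044547554994), np.float64(0.0021649044547555445)]
aperture [0.5907 0.0496 0.0901] [np.float64(0.005208850608123732), np.float64(0.005208850608123636)]
wrist 338 206 2.2083333333333335
top 219 202 4.416666666666667
scene 346 163 3.3125
```

View pics/c4.png

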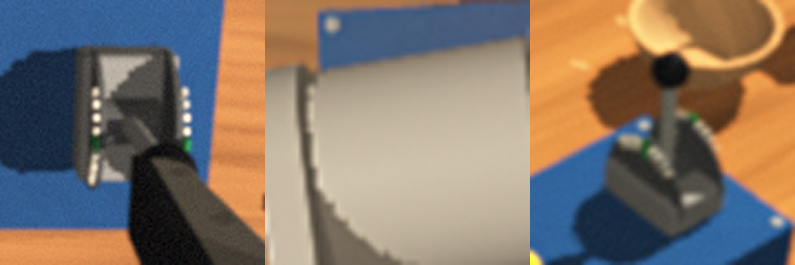

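```bash
python3 -c "
from h import *
delta((.557,-.24,.33),np.pi+.23)"
```

```text
{'tx': 0.001, 'ty': -0.6668, 'tz': 0.0426, 'rx': 0.0, 'ry': -0.001, 'rz': -0.2286}
```

Emit:
{"name": "servo_tool", "arguments": {"motion": [{"hand": 0.6,"tx": 0.001,"ty": -0.667,"tz": 0.043,"rx": 0,"ry": 0,"rz": -0.229},{"hand": 0.6,"tx": 0.001,"ty": -0.667,"tz": 0.043,"rx": 0,"ry": 0,"rz": -0.229},{"hand": 0.6,"tx": 0.001,"ty": -0.667,"tz": 0.043,"rx": 0,"ry": 0,"rz": -0.229},{"hand": 0.6,"tx": 0.001,"ty": -0.667,"tz": 0.043,"rx": 0,"ry": 0,"rz": -0.229},{"hand": 0.6,"tx": 0.001,"ty": -0.667,"tz": 0.043,"rx": 0,"ry": 0,"rz": -0.229},{"hand": 0.6,"tx": 0.001,"ty": -0.667,"tz": 0.043,"rx": 0,"ry": 0,"rz": -0.229},{"hand": 0.6,"tx": 0.001,"ty": -0.667,"tz": 0.043,"rx": 0,"ry": 0,"rz": -0.229},{"hand": 0.6,"tx": 0.001,"ty": -0.667,"tz": 0.043,"rx": 0,"ry": 0,"rz": -0.229},{"hand": 0.6,"tx": 0.001,"ty": -0.667,"tz": 0.043,"rx": 0,"ry": 0,"rz": -0.229},{"hand": 0.6,"tx": 0.001,"ty": -0.667,"tz": 0.043,"rx": 0,"ry": 0,"rz": -0.229}]}}

```text
time_s: 8.6
position: [0.5569, -0.2393, 0.3302]
tcp_rot: [3.141, -0.0, -2.911]
ft_force: [0.0, -0.2, -0.2]
opening: 0.0553
grip_force: 0.0
```

Run:
```python
from h import *
np.set_printoptions(precision=4,suppress=True)
print(monitor.sense()['position'])
im=vision.read_camera('wrist'); c=cam('wrist'); cv2.imwrite('pics/w5.png',im)
for t,z in (('pin_handle',.112),('gouge',.075),('scraper',.075)):
    for d in models.spot_point('wrist',t)[:3]: print(t,np.round(d['xy'],1),round(d['conf'],2),onz(c,d['xy'],z))
hsv=cv2.cvtColor(im,cv2.COLOR_BGR2HSV); m=cv2.inRange(hsv,(172,120,60),(180,255,255))|cv2.inRange(hsv,(0,170,60),(4,255,255))
n,l,st,ce=cv2.connectedComponentsWithStats(m)
for s,q in zip(st[1:],ce[1:]):
    if s[4]>60: print(s,q,onz(c,q,.112))
```

```text
[ 0.5569 -0.2393  0.3302]
pin_handle [402.6 242.1] 0.88 [ 0.563  -0.1525  0.112 ]
pin_handle [238.1 203.8] 0.82 [ 0.5625 -0.3299  0.112 ]
pin_handle [326.9 214.3] 0.77 [ 0.5522 -0.238   0.112 ]
gouge [325.9 153. ] 0.96 [ 0.4931 -0.2529  0.075 ]
scraper [326.8 258.8] 0.76 [ 0.6117 -0.2238  0.075 ]
[224 194  29  25 397] [238.5516 205.4912] [ 0.5642 -0.3291  0.112 ]
[316 203  23  33 674] [327.1602 219.9777] [ 0.558  -0.2363  0.112 ]
[393 232  22  25 401] [403.5461 243.6708] [ 0.5644 -0.1511  0.112 ]
```

View pics/w5.png

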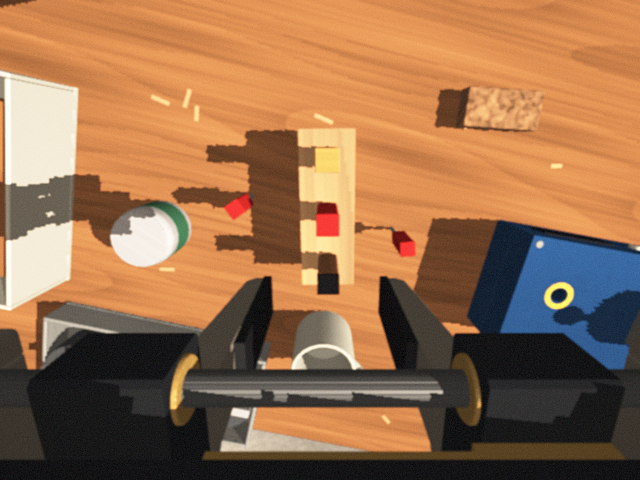

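Emit:
{"name": "servo_tool", "arguments": {"motion": [{"hand": 0.6,"tx": 0.007,"ty": 0.006,"tz": 0.1,"rx": 0,"ry": 0,"rz": 0},{"hand": 0.6,"tx": 0.007,"ty": 0.006,"tz": 0.2,"rx": 0,"ry": 0,"rz": 0},{"hand": 0.6,"tx": 0.007,"ty": 0.006,"tz": 0.26,"rx": 0,"ry": 0,"rz": 0},{"hand": 0.6,"tx": 0.007,"ty": 0.006,"tz": 0.31,"rx": 0,"ry": 0,"rz": 0},{"hand": 0.6,"tx": 0.007,"ty": 0.006,"tz": 0.36,"rx": 0,"ry": 0,"rz": 0},{"hand": 0.6,"tx": 0.007,"ty": 0.006,"tz": 0.4,"rx": 0,"ry": 0,"rz": 0},{"hand": 0.6,"tx": 0.007,"ty": 0.006,"tz": 0.412,"rx": 0,"ry": 0,"rz": 0},{"hand": 0.6,"tx": 0.007,"ty": 0.006,"tz": 0.412,"rx": 0,"ry": 0,"rz": 0}]}}

```text
time_s: 9.6
position: [0.5526, -0.2376, 0.1238]
tcp_rot: [3.141, -0.001, -2.911]
ft_force: [0.3, 0.4, -0.5]
opening: 0.0554
grip_force: 0.0
```

Emit:
{"name": "servo_tool", "arguments": {"motion": [{"hand": 0,"tx": 0,"ty": 0,"tz": 0,"rx": 0,"ry": 0,"rz": 0},{"hand": 0,"tx": 0,"ty": 0,"tz": 0,"rx": 0,"ry": 0,"rz": 0},{"hand": 0,"tx": 0,"ty": 0,"tz": 0,"rx": 0,"ry": 0,"rz": 0},{"hand": 0,"tx": 0,"ty": 0,"tz": 0,"rx": 0,"ry": 0,"rz": 0},{"hand": 0,"tx": 0,"ty": 0,"tz": 0,"rx": 0,"ry": 0,"rz": 0},{"hand": 0,"tx": 0,"ty": 0,"tz": 0,"rx": 0,"ry": 0,"rz": 0},{"hand": 0,"tx": 0,"ty": 0,"tz": 0,"rx": 0,"ry": 0,"rz": 0},{"hand": 0,"tx": 0,"ty": 0,"tz": 0,"rx": 0,"ry": 0,"rz": 0}]}}

```text
time_s: 10.4
position: [0.553, -0.2384, 0.1248]
tcp_rot: [-3.141, 0.001, -2.912]
ft_force: [-0.9, 0.4, 5.9]
opening: 0.0215
grip_force: 30.0
```

Run:
```python
from h import *
np.set_printoptions(precision=4,suppress=True)
s=monitor.sense();print(s['position'],s['opening'],s['grip_force'],s['ft_force'])
im=vision.read_camera('wrist'); c=cam('wrist'); cv2.imwrite('pics/w6.png',im)
for d in models.spot_point('wrist','pin_handle')[:3]: print(np.round(d['xy'],1),round(d['conf'],2),onz(c,d['xy'],.112))
for d in models.regions_of('wrist','pin_handle')[:3]: print(d['bbox'],d['conf'])
```

```text
[ 0.553  -0.2384  0.1248] 0.021519477408638774 29.99945193529129 [-0.8628  0.3707  5.9261]
[470.  338.1] 0.77 [ 0.5535 -0.1632  0.112 ]
[157.9 268.2] 0.72 [ 0.552  -0.3195  0.112 ]
[329.7 308.4] 0.68 [ 0.5537 -0.2355  0.112 ]
[300.2, 264.4, 51.9, 107.6] 0.97
[111.4, 234.5, 92.5, 75.5] 0.84
[303.1, 406.4, 51.2, 47.4] 0.68
```

Emit:
{"name": "servo_tool", "arguments": {"motion": [{"hand": 0,"tx": 0,"ty": 0,"tz": -0.05,"rx": 0,"ry": 0,"rz": 0},{"hand": 0,"tx": 0,"ty": 0,"tz": -0.12,"rx": 0,"ry": 0,"rz": 0},{"hand": 0,"tx": 0,"ty": 0,"tz": -0.2,"rx": 0,"ry": 0,"rz": 0},{"hand": 0,"tx": 0,"ty": 0,"tz": -0.28,"rx": 0,"ry": 0,"rz": 0},{"hand": 0,"tx": 0,"ty": 0,"tz": -0.35,"rx": 0,"ry": 0,"rz": 0},{"hand": 0,"tx": 0,"ty": 0,"tz": -0.35,"rx": 0,"ry": 0,"rz": 0},{"hand": 0,"tx": 0,"ty": 0,"tz": -0.35,"rx": 0,"ry": 0,"rz": 0}]}}

```text
time_s: 11.25
position: [0.5528, -0.2383, 0.2994]
tcp_rot: [-3.141, 0.001, -2.912]
ft_force: [-0.8, -0.7, -1.5]
opening: 0.022
grip_force: 30.0
```

```bash
python3 -c "
from h import *
delta((.589,.049,.29))"
```

```text
{'tx': -0.2014, 'ty': 0.543, 'tz': 0.0187}
```

Emit:
{"name": "servo_tool", "arguments": {"motion": [{"hand": 0,"tx": -0.03,"ty": 0.08,"tz": 0,"rx": 0,"ry": 0,"rz": 0},{"hand": 0,"tx": -0.06,"ty": 0.16,"tz": 0,"rx": 0,"ry": 0,"rz": 0},{"hand": 0,"tx": -0.09,"ty": 0.24,"tz": 0,"rx": 0,"ry": 0,"rz": 0},{"hand": 0,"tx": -0.12,"ty": 0.32,"tz": 0,"rx": 0,"ry": 0,"rz": 0},{"hand": 0,"tx": -0.15,"ty": 0.4,"tz": 0.01,"rx": 0,"ry": 0,"rz": 0},{"hand": 0,"tx": -0.18,"ty": 0.48,"tz": 0.02,"rx": 0,"ry": 0,"rz": 0},{"hand": 0,"tx": -0.201,"ty": 0.543,"tz": 0.02,"rx": 0,"ry": 0,"rz": 0},{"hand": 0,"tx": -0.201,"ty": 0.543,"tz": 0.02,"rx": 0,"ry": 0,"rz": 0},{"hand": 0,"tx": -0.201,"ty": 0.543,"tz": 0.02,"rx": 0,"ry": 0,"rz": 0}]}}

```text
time_s: 12.15
position: [0.5878, 0.0494, 0.2873]
tcp_rot: [3.141, -0.003, -2.91]
ft_force: [0.3, -0.5, -0.6]
opening: 0.0219
grip_force: 30.0
```

Run:
```python
from h import *
np.set_printoptions(precision=4,suppress=True)
O={}
p=monitor.sense()['position']; print(p)
for n in ('wrist','scene','top'):
    im=vision.read_camera(n); c=cam(n); cv2.imwrite(f'pics/{n}7.png',im)
    for t,z in (('pin_tip',.18),('pin_handle',p[2]-.012),('aperture',.09),('speed_lever_ball',.197)):
        for d in models.spot_point(n,t)[:3]: print(n,t,np.round(d['xy'],1),round(d['conf'],2),onz(c,d['xy'],z))
    print('expect tip',proj(c,p-[0,0,.109]),'hole',proj(c,(.589,.049,.09)))
w=cv2.imread('pics/wrist7.png')[160:480,180:480]; s=cv2.imread('pics/scene7.png')[150:270,290:410]
cv2.imwrite('pics/c7.png',np.hstack([w,cv2.resize(s,(320,320),interpolation=cv2.INTER_CUBIC)]))
```

```text
[0.5878 0.0494 0.2873]
wrist pin_tip [326.6 251.5] 0.82 [0.589  0.0504 0.18  ]
wrist pin_tip [  3.8 118.7] 0.43 [ 0.5476 -0.1837  0.18  ]
wrist pin_handle [329.3 309.6] 0.88 [0.5891 0.0514 0.2753]
wrist pin_handle [139.  160.9] 0.74 [ 0.5391 -0.0456  0.2753]
wrist aperture [324.6 222.7] 0.7 [0.5874 0.0483 0.09  ]
wrist speed_lever_ball [494.5 298. ] 0.85 [0.5903 0.1754 0.197 ]
expect tip [325.7458 249.0771] hole [324.9406 224.4139]
scene pin_tip [260.3 304.8] 0.59 [ 0.7108 -0.2262  0.18  ]
scene pin_tip [182.3 346.4] 0.53 [ 0.7135 -0.3783  0.18  ]
scene pin_handle [345.7 174.2] 0.82 [0.593  0.0502 0.2753]
scene pin_handle [175.5 321. ] 0.63 [ 0.7387 -0.3859  0.2753]
scene pin_handle [264.2 282.4] 0.52 [ 0.7484 -0.235   0.2753]
scene aperture [343.2 240.9] 0.67 [0.588  0.0555 0.09  ]
scene aperture [237.9 308.6] 0.37 [ 0.6234 -0.2302  0.09  ]
scene speed_lever_ball [388.4 183. ] 0.63 [0.5885 0.1732 0.197 ]
expect tip [342.239 210.892] hole [341.1332 242.3302]
top pin_tip [435.7 240.1] 0.61 [ 0.5665 -0.2984  0.18  ]
top pin_handle [443.1 239. ] 0.51 [ 0.5643 -0.2984  0.2753]
top pin_handle [367.8 236.8] 0.43 [ 0.5692 -0.1218  0.2753]
top aperture [297.1 232.5] 0.76 [0.5908 0.0523 0.09  ]
top speed_lever_ball [246.2 230.6] 0.54 [0.5887 0.1742 0.197 ]
expect tip [296.7491 231.4827] hole [298.3346 233.1773]
```

View pics/c7.png

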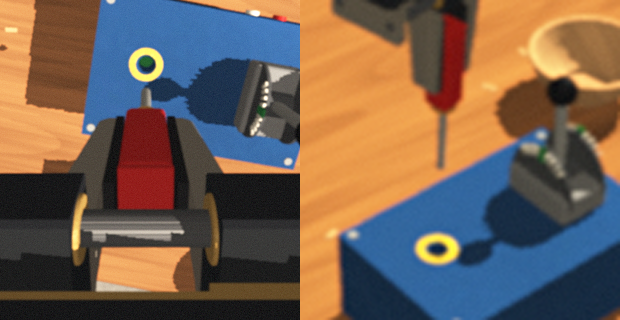

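Emit:
{"name": "servo_tool", "arguments": {"motion": [{"hand": 0,"tx": 0,"ty": 0,"tz": 0.06,"rx": 0,"ry": 0,"rz": 0},{"hand": 0,"tx": 0,"ty": 0,"tz": 0.12,"rx": 0,"ry": 0,"rz": 0},{"hand": 0,"tx": 0,"ty": 0,"tz": 0.154,"rx": 0,"ry": 0,"rz": 0},{"hand": 0,"tx": 0,"ty": 0,"tz": 0.154,"rx": 0,"ry": 0,"rz": 0},{"hand": 0,"tx": 0,"ty": 0,"tz": 0.154,"rx": 0,"ry": 0,"rz": 0}]}}

```text
time_s: 13.4
position: [0.589, 0.0491, 0.2126]
tcp_rot: [-3.142, -0.0, -2.911]
ft_force: [0.2, -0.4, -0.8]
opening: 0.0217
grip_force: 30.0
```

Run:
```python
from h import *
np.set_printoptions(precision=4,suppress=True)
p=monitor.sense()['position']; print(p)
for n in ('wrist','scene'):
    im=vision.read_camera(n); c=cam(n); cv2.imwrite(f'pics/{n}8.png',im)
    for t,z in (('pin_tip',p[2]-.11),('aperture',.09)):
        for d in models.spot_point(n,t)[:2]: print(n,t,np.round(d['xy'],1),round(d['conf'],2),onz(c,d['xy'],z))
    hsv=cv2.cvtColor(im,cv2.COLOR_BGR2HSV); m=cv2.inRange(hsv,(20,130,60),(35,255,255)); u=proj(c,(.589,.049,.09)).astype(int)
    k=np.zeros_like(m); k[u[1]-40:u[1]+40,u[0]-40:u[0]+40]=1; q=cv2.findNonZero(m*k)
    if q is not None: e=cv2.fitEllipse(cv2.convexHull(q)); print('ring',e,onz(c,e[0],.09))
w=cv2.imread('pics/wrist8.png')[180:330,250:400]; s=cv2.imread('pics/scene8.png')[200:275,305:380]
cv2.imwrite('pics/c8.png',np.hstack([cv2.resize(x,(390,390),interpolation=cv2.INTER_CUBIC) for x in (w,s)]))
```

```text
[0.589  0.0491 0.2126]
wrist pin_tip [136.4 161.6] 0.93 [ 0.5578 -0.0946  0.1026]
wrist pin_tip [323.4 249.7] 0.6 [0.5909 0.0485 0.1026]
wrist aperture [324.  244.3] 0.88 [0.5903 0.0487 0.09  ]
ring ((326.3092346191406, 243.42079162597656), (39.58806228637695, 40.51042556762695), 104.87755584716797) [0.5892 0.0504 0.09  ]
scene pin_tip [263.7 306. ] 0.68 [ 0.6567 -0.1909  0.1026]
scene pin_tip [184.9 347.2] 0.66 [ 0.6576 -0.3587  0.1026]
scene aperture [342.3 243.4] 0.78 [0.5932 0.049  0.09  ]
scene aperture [395.6 182.6] 0.55 [0.495  0.2888 0.09  ]
ring ((325.9039001464844, 240.72940063476562), (12.416069984436035, 50.025390625), 97.8515853881836) [0.5655 0.0249 0.09  ]
```

View pics/c8.png

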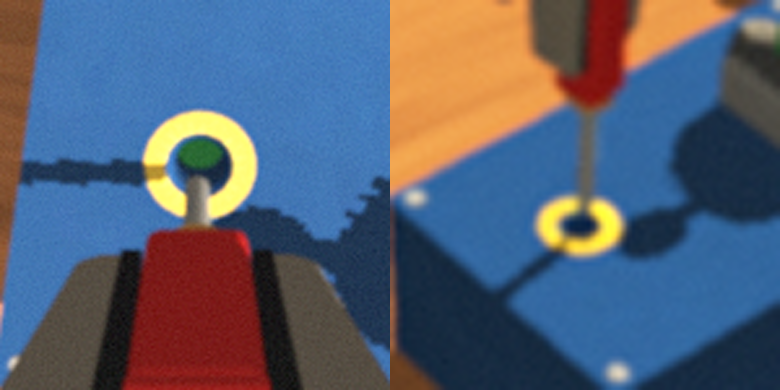

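Emit:
{"name": "servo_tool", "arguments": {"motion": [{"hand": 0,"tx": 0.002,"ty": 0.001,"tz": 0.01,"rx": 0,"ry": 0,"rz": 0},{"hand": 0,"tx": 0.002,"ty": 0.001,"tz": 0.02,"rx": 0,"ry": 0,"rz": 0},{"hand": 0,"tx": 0.002,"ty": 0.001,"tz": 0.03,"rx": 0,"ry": 0,"rz": 0},{"hand": 0,"tx": 0.002,"ty": 0.001,"tz": 0.04,"rx": 0,"ry": 0,"rz": 0},{"hand": 0,"tx": 0.002,"ty": 0.001,"tz": 0.05,"rx": 0,"ry": 0,"rz": 0},{"hand": 0,"tx": 0.002,"ty": 0.001,"tz": 0.06,"rx": 0,"ry": 0,"rz": 0},{"hand": 0,"tx": 0.002,"ty": 0.001,"tz": 0.06,"rx": 0,"ry": 0,"rz": 0}]}}

```text
time_s: 14.4
position: [0.5872, 0.0493, 0.1813]
tcp_rot: [3.141, -0.001, -2.912]
ft_force: [-0.2, -0.7, -0.1]
opening: 0.0217
grip_force: 30.0
```

Emit:
{"name": "servo_tool", "arguments": {"motion": [{"hand": 0,"tx": 0,"ty": 0,"tz": 0.006,"rx": 0,"ry": 0,"rz": 0},{"hand": 0,"tx": 0,"ty": 0,"tz": 0.012,"rx": 0,"ry": 0,"rz": 0},{"hand": 0,"tx": 0,"ty": 0,"tz": 0.018,"rx": 0,"ry": 0,"rz": 0},{"hand": 0,"tx": 0,"ty": 0,"tz": 0.022,"rx": 0,"ry": 0,"rz": 0},{"hand": 0,"tx": 0,"ty": 0,"tz": 0.022,"rx": 0,"ry": 0,"rz": 0}]}}

```text
time_s: 14.9
position: [0.5878, 0.0493, 0.1713]
tcp_rot: [-3.142, 0.0, -2.912]
ft_force: [-0.0, 0.4, 3.0]
opening: 0.0218
grip_force: 30.0
```

Emit:
{"name": "servo_tool", "arguments": {"motion": [{"hand": 0,"tx": 0,"ty": 0,"tz": 0.002,"rx": 0,"ry": 0,"rz": 0},{"hand": 0,"tx": 0,"ty": 0,"tz": 0.004,"rx": 0,"ry": 0,"rz": 0},{"hand": 0,"tx": 0,"ty": 0,"tz": 0.006,"rx": 0,"ry": 0,"rz": 0},{"hand": 0,"tx": 0,"ty": 0,"tz": 0.006,"rx": 0,"ry": 0,"rz": 0},{"hand": 0,"tx": 0,"ty": 0,"tz": 0.006,"rx": 0,"ry": 0,"rz": 0}]}}

```text
time_s: 15.4
position: [0.5878, 0.0493, 0.1684]
tcp_rot: [-3.142, 0.0, -2.912]
ft_force: [-0.1, -0.1, 2.8]
opening: 0.0215
grip_force: 30.0
```

Emit:
{"name": "servo_tool", "arguments": {"motion": [{"hand": 0,"tx": 0,"ty": 0,"tz": 0.001,"rx": 0,"ry": 0,"rz": 0},{"hand": 0,"tx": 0,"ty": 0,"tz": 0.002,"rx": 0,"ry": 0,"rz": 0},{"hand": 0,"tx": 0,"ty": 0,"tz": 0.002,"rx": 0,"ry": 0,"rz": 0}]}}

```text
time_s: 15.7
position: [0.5878, 0.0493, 0.1672]
tcp_rot: [-3.142, 0.0, -2.912]
ft_force: [-0.0, 0.6, 3.7]
opening: 0.0219
grip_force: 30.0
```

Run:
```python
from h import *
f=[];z=[]
for i in range(8):
    vision.read_camera('top'); s=monitor.sense(); f.append(s['ft_force'][2]); z.append(s['position'][2])
print(np.mean(f),np.std(f),np.mean(z))
```

```text
3.9293944531293374 0.3995124055330509 0.16731970041345653
```

Emit:
{"name": "servo_tool", "arguments": {"motion": [{"hand": 0,"tx": 0,"ty": 0,"tz": 0.001,"rx": 0,"ry": 0,"rz": 0},{"hand": 0,"tx": 0,"ty": 0,"tz": 0.002,"rx": 0,"ry": 0,"rz": 0},{"hand": 0,"tx": 0,"ty": 0,"tz": 0.002,"rx": 0,"ry": 0,"rz": 0}]}}

```text
time_s: 16.4
position: [0.5878, 0.0493, 0.1666]
tcp_rot: [-3.142, 0.0, -2.912]
ft_force: [-0.7, -0.6, 7.7]
opening: 0.0215
grip_force: 30.0
```

Run:
```python
from h import *
f=[];z=[]
for i in range(8):
    vision.read_camera('scene'); s=monitor.sense(); f.append(s['ft_force'][2]); z.append(s['position'][2])
print(np.mean(f),np.std(f),np.mean(z),s['grip_force'])
c=cam('scene')
for d in models.spot_point('scene','speed_lever_ball')[:1]: print(d['xy'],onz(c,d['xy'],.197))
```

```text
7.017152670227877 0.49937282091950314 0.1666147752810615 29.99954491853714
[387.5, 183.9] [0.58985603 0.16953683 0.197     ]
```

```bash
python3 -c "
from h import *
print(job.hand_in())"
```

```text
the job is handed in; nothing more can be done
None
```

I handed the job in with the lever standing at its idle mark and the gripped pin holding the green button down on its hard stop (about 7 N at the wrist, 30 N grip); the hand-in gave no verdict.

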